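# Isolate the charging dock, draw the trimmer and hold it ready over the cast

## Robot

A 6-joint arm with a two-finger parallel gripper is mounted at the origin on a cart in front of the work surface, level with it; the furniture and walls round the work are solid. World frame = base frame: x ahead of the robot, y to its left, z up, the work surface at z = 0. Lengths are in m, angles in rad, forces in N, time in s.
With the tool pointing down it reaches from about 0.35 to 0.975 m from the base axis. Payload 4.9 kg.
Tool frame: the origin (TCP) lies midway between the tips of the shut fingers; the grasp point (between the pads) lies 19 mm behind it; z points along the fingers, y is the line along which they close (so a half turn about z gives the same grasp; the last joint's range is limited). The gripper opens to 85 mm and grips with 20 to 120 N. Pads are 22 mm wide; open, the fingers measure 114 mm over their backs; the gripper's body (76 mm by 85 mm) begins 54 mm behind the grasp point. The pads swing forward as they close: fully open they stand 13 mm farther back than shut.
Start: joints at [1.155, 0.053, 1.613, -0, 1.476, -0.119], TCP at [0.183, 0.598, 0.231] pointing down, gripper open.
Joint ranges: [-3.01, 3.01], [-1.01, 2.22], [0.06, 2.58], [-1.02, 4.17], [0.09, 2.62], [-3.14, 3.14]. Speed limits (rad/s): [2.57, 2.57, 3.14, 3.14, 3.14, 3.14].

## Interface

Orientations are given as a unit quaternion [w, x, y, z].
In Python, from plant import state, grab_frame, job_done, cut_out, place_of gives the robot as it stands.
- The arm moves only by the tool jog_arm, never from a script. Its argument "motion" is text: rows parted by semicolons, each of 7 numbers parted by spaces: the opening in per cent of the stroke, from 0 (shut) to 100 (fully open), then the shift along the tool's x, y, z as a fraction of full scale, then the turn, a rotation vector about the tool's x, y, z as a fraction of full scale. A call has exactly 5 rows; each row is the pose to reach, as a shift and turn from the pose commanded when the call began, along the tool's axes at that moment; what a row does not reach only later rows make up. Full scale, the value 1, is 50 cm for a shift and 1.5 rad for a turn. A row lasts 1/8 s, in which the tool goes at most 62.5 mm and 10.7 degrees, less where a joint would pass 70% of its speed; a pose out of reach is approached as far as the arm can. A call with a number of a shift or a turn outside -1 to 1 is refused whole. A call with a gripper value outside its range is refused whole. The fingers move at their own pace and stop on an object; the grip force is fixed at half the most. Time passes only in rows, so rows that repeat a pose let the fingers close, or fill a call up. It gives the time, the measured TCP pose, the force, the opening and the grip force at its end, in the units of the state.
- state(): the state, without advancing time (a new reading comes with each control period).
- grab_frame(name): name is "scene" or "side" or "wrist"; returns a dict with "color" (400x640x3 uint8, red, green, blue), "range_z" (400x640 float32, m along the optical axis (not along the pixel's ray), 0 where there is no reading), "intrinsics" (3x3 intrinsics, pixels), "world_from_camera" (4x4, takes a point from camera to world coordinates). Camera axes: x right, y up, looking along -z (the intrinsics and any distortion apply to the point x, -y, -z); pixel columns grow to the right and rows downward; lengths in m; the calibration is good to about 2 mm. A picture is of the moment at which its call begins.
- job_done(): hands the job in; it is judged then, once.
Trained networks look in the newest picture that a camera, given by its name, has taken for a name from the list of things; names that differ only in an ending like _2 or _b are one class to them, and where a whole thing is asked for, a point or a joint stands for the part that bears it (a point fixed in the world has none). Each returns a list of dicts, best first, with "p" (0 to 1); they miss things now and then, are a little off and sometimes report something else, mostly with a low value. They report only what shows in the picture. A call takes as long as a camera call. They do not tell look-alikes from the thing itself.
- cut_out(camera, thing): "pixels" (400x640 bool, what is visible of it).
- place_of(camera, thing): "at" ([x, y, z] in m, in world coordinates, good to about 4 mm: a listed point, or the origin of a listed thing).
The state is a dict: "time": time; "joint_pos": joint angles; "joint_vel": joint speeds; "joint_efforts": joint torques, N m; "tool_pos": TCP position; "tool_rot": TCP orientation; "contact_force": force on the tool from outside, world axes, zero at the start; "ft_torque": the same for the moment, N m; "gripper_width": opening from 0.0 (shut) to 1.0 (fully open); "grasp_force": force on a finger pad.
Only numpy, scipy, OpenCV 4.12 (cv2) and the standard library are available. Lean on these libraries where they do the work, as an engineer would, in place of code of your own. Each camera call takes 0.05 s, during which the arm holds its last target. There are 200 camera calls.

## Task

The plaster limb cast is to be trimmed: first make the charging dock dead by turning its rotary handle anticlockwise (seen from above) a quarter turn from on to off, until it sits in its off position with the bar across the dock. Only then draw the battery trimmer out of its sloping cup, turn it level, and bring it in line with the length of the cast with the tip of its blade raised a few centimetres (about 3 to 10) above the middle of the cast. Finish while holding it there, still and touching nothing but the gripper; leave the cast and everything else on the bench where it is.

Things in the scene. Friction and masses are not known exactly. Their poses are not given: they have to be found in the camera images.
- dock: charging dock, fixed: grey base plate (x -75..75, y -135..45 mm, 14 mm thick) with a black sloping cup and, to its right, a grey switch housing (78 x 72 mm, its top 63 mm above the bench, centred at x -15, y -93 mm). Origin on the bench below the trimmer's middle; x points from its front to its back (roughly away from the robot), y to its left, z up.
- cup_mouth (a point): middle of the mouth of the dock's cup, at (-15, 0, 73) mm in the dock frame (same axes). Cup 42 x 44 mm outside, bore 32.5 x 35 mm, 46 mm deep, walls 4.5 mm. Its axis lies in the dock's xz plane and leans 40 deg from vertical to the back: the tool comes out along (0.643, 0, 0.766) in the dock frame. Nothing locks it; about 1.5 mm play.
- isolator (a joint): angle of the dock's rotary handle on a vertical axis: 0 = on (start), 1.57 = off; grows as it turns anticlockwise seen from above. Snap action: it resists with up to 0.12 N m and past the middle (0.79) snaps to the nearer end stop by itself. At on the bar lies front to back (along the dock's x, its white line at the back), at off across (along y, white line at the left end).
- isolator_grip (a point): on the axis of the black handle, 93 mm above the bench, where its bar is gripped: bar 14 mm thick, 56 mm long, upright sides, from 71 to 100 mm above the bench, on a round hub of 24 mm radius (63 to 71 mm). This point turns with the handle: its x axis runs along the bar to the end with the white line, z up.
- trimmer: battery trimmer, navy and light grey barrel, thin blade: 143 long (y), 32 wide (x), 29 mm thick (z), 0.19 to 0.31 kg. Origin mid-length on its underside. Blade tip at y -71.5, tail at y +72, centre of mass near y +20 mm. Stands tail down, blade up in the cup: y points down the bore, z up and to the dock's front, x to the dock's left; y above +26 mm is in the cup.
- trimmer_body (a point): where to grip: on the trimmer's long axis at (0, 4, 14.5) mm in its frame, same axes. The straight part y -24 to +26 mm is free and is taken across its 32 mm width (x).
- blade_tip (a point): tip of the trimmer's blade, at (0, -71.5, 14.5) mm in the trimmer's frame.
- trimmer_seat (a point): fixed to the dock: where the trimmer's origin is while seated (13.7, 0, 83.1 mm in the dock frame).
- cast: tapering white plaster limb cast with tan cuffs and a side bar, loose, 79 x 198 x 74 mm, lying on the bench. Origin under its middle at bench height, y along its length, z up; top 74 mm above the bench.
- strap_coil: bystander: coil of white webbing, 60 x 63 x 25 mm, origin under its middle
- wedge: bystander: hardwood wedge, 30 x 85 x 24 mm, origin under its middle, y along its length
- coupling: bystander: small metal tube coupling, 19 x 42 x 17 mm, origin under its middle, y along its length
- rivet_tin: bystander: low round tin with a lid, 65 mm across, 27 mm high, origin under its middle
Things that resemble listed ones, but are neither listed nor needed, are in the scene too. Leave any turquoise look-alike of the trimmer alone.

How it is judged:
By the outcome, as a careful person would: the job done as asked, in the order asked, and still so for the second after the job is handed in, while the arm keeps its last pose, push and grip.
It also fails if it takes over 58 s, if anything falls off the work surface, if the arm or the gripper's body presses on something with over 40 N, if the wrist force passes 120 N, or if a joint passes its speed limit or range.

## Working session

There is one attempt and no reset: what is moved stays moved. The work goes in short steps, Python scripts to look and compute and a tool call to move; the robot and the scene stay as the last step left them, time stands still between calls to the robot, and variables do not carry over. Pictures are saved under pics/ and viewed, at most 10 in all, crops included, and the job is handed in when it is done.

Besides the shell and the picture viewer there is one more tool, called after "Call:" as name(argument=value, ...) on one line, values as JSON. jog_arm: Moves the arm, as the interface text tells. Shift numbers are shares of 50 cm and turn numbers shares of 1.5 rad, none past 1 either way. Its arguments: {"type":"object","properties":{"motion":{"type":"string"}},"required":["motion"]}

```bash
ls; mkdir -p pics; cat > h.py <<'E'
import numpy as np, cv2
from scipy.spatial.transform import Rotation as R
from plant import state, grab_frame, job_done, cut_out, place_of
def save(f,n): cv2.imwrite('pics/'+n,f['color'][...,::-1])
def pts(f,mask=None):
    z=f['range_z'];K=f['intrinsics'];v,u=np.nonzero((z>0)&(mask if mask is not None else True))
    d=z[v,u];p=np.c_[(u-K[0,2])*d/K[0,0],-(v-K[1,2])*d/K[1,1],-d,np.ones(len(d))]
    return (p@f['world_from_camera'].T)[:,:3]
E
python3 - <<'E'
from h import *
np.set_printoptions(precision=4,suppress=True)
s=state();print(s)
for c in('scene','side'):
    f=grab_frame(c);save(f,c+'0.png');print(c,f['world_from_camera'][:3,3])
    for t in('dock','cup_mouth','isolator_grip','trimmer_body','blade_tip','trimmer_seat','trimmer','cast','strap_coil','wedge','coupling','rivet_tin'):
        try: print(t,[(round(r['p'],2),np.round(r['at'],3).tolist()) for r in place_of(c,t)][:3])
        except Exception as e: print(t,e)
E
```

```text
pics
{'time': 0.0, 'joint_pos': array([ 1.155 ,  0.0534,  1.6143,  0.    ,  1.476 , -0.119 ]), 'joint_vel': array([-0.0018, -0.0003,  0.0014,  0.0013, -0.0003, -0.0011]), 'joint_efforts': array([ -0.0002, -39.3685, -37.0178,  -0.0001,   0.0069,   0.    ]), 'tool_pos': array([0.1825, 0.5971, 0.2301]), 'tool_rot': array([-0.0003,  0.1478,  0.989 , -0.001 ]), 'contact_force': array([-0.5656, -0.6405,  0.3293]), 'ft_torque': array([ 0.026 ,  0.0225, -0.0541]), 'grasp_force': 0.0, 'gripper_width': 0.9945233909674829}
scene [ 0.0376 -0.4795  1.1306]
dock [(0.88, [0.59, 0.324, 0.002])]
cup_mouth [(0.8, [0.578, 0.32, 0.073])]
isolator_grip [(0.6, [0.602, 0.234, 0.094]), (0.34, [0.639, 0.336, 0.148])]
trimmer_body [(0.81, [0.589, 0.322, 0.09]), (0.78, [0.45, 0.715, 0.015])]
blade_tip [(0.56, [0.418, 0.645, 0.013]), (0.51, [0.638, 0.334, 0.147]), (0.28, [0.376, 0.289, -0.004])]
trimmer_seat [(0.61, [0.606, 0.326, 0.084])]
trimmer [(0.72, [0.449, 0.712, 0.031]), (0.6, [0.636, 0.333, 0.149]), (0.53, [0.601, 0.325, 0.082])]
cast [(0.8, [0.598, 0.093, -0.002])]
strap_coil [(0.87, [0.378, 0.291, -0.001])]
wedge [(0.9, [0.416, 0.164, -0.004])]
coupling [(0.62, [0.456, 0.244, 0.005])]
rivet_tin []
side [ 0.4097 -1.0525  1.0989]
dock [(0.65, [0.586, 0.323, -0.003]), (0.16, [0.59, 0.321, 0.086])]
cup_mouth [(0.79, [0.572, 0.322, 0.073]), (0.35, [0.587, 0.322, -0.004])]
isolator_grip [(0.6, [0.599, 0.233, 0.092])]
trimmer_body [(0.5, [0.453, 0.716, 0.014]), (0.47, [0.593, 0.322, 0.085])]
blade_tip [(0.5, [0.639, 0.334, 0.143]), (0.42, [0.424, 0.644, 0.011])]
trimmer_seat []
trimmer [(0.73, [0.603, 0.325, 0.08]), (0.67, [0.449, 0.707, 0.029]), (0.59, [0.687, -0.136, 0.0])]
cast [(0.81, [0.602, 0.088, -0.001])]
strap_coil [(0.54, [0.382, 0.289, -0.006])]
wedge [(0.75, [0.415, 0.165, 0.001]), (0.18, [0.639, 0.337, 0.146])]
coupling [(0.42, [0.46, 0.243, 0.0])]
rivet_tin [(0.77, [0.687, -0.132, 0.003])]
```

View pics/scene0.png

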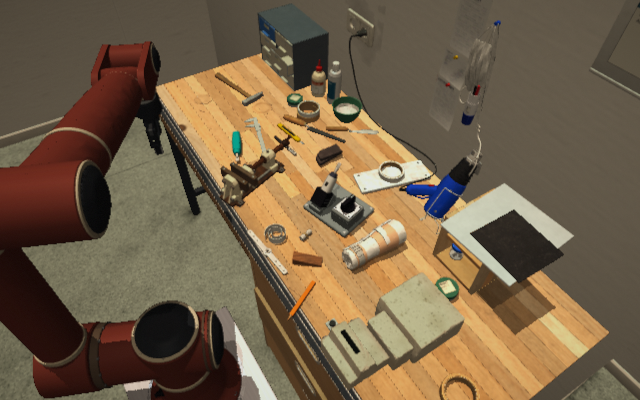

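View pics/side0.png

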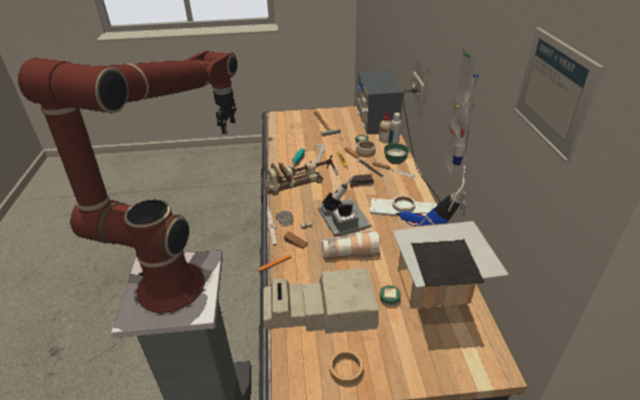

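Scene view: the dock is at about (340,205), with the navy/grey trimmer standing in its cup at (325,187). The isolator is at (348,207) and the cast at (375,243). There are two trimmer candidates: the turquoise one lying at (237,143), which is the look-alike, and the one in the dock's cup. The one in the cup fits the description. Next I'll confirm with a crop and get the yaws.

```bash
python3 - <<'E'
from h import *
np.set_printoptions(precision=4,suppress=True)
P=[]
for c in('scene','side'):
    f=grab_frame(c)
    if c=='scene': cv2.imwrite('pics/crop1.png',cv2.resize(f['color'][150:280,280:430,::-1],None,fx=4.5,fy=4.5,interpolation=cv2.INTER_CUBIC))
    p=pts(f);P.append(p)
    for nm,ctr,r,z0,z1 in(('plate',(.595,.28),.16,.009,.02),('bar',(.601,.2335),.045,.09,.108),('hous',(.601,.2335),.07,.057,.067),('cast',(.60,.09),.13,.03,.1)):
        q=p[(np.hypot(p[:,0]-ctr[0],p[:,1]-ctr[1])<r)&(p[:,2]>z0)&(p[:,2]<z1)]
        if nm=='cast': q=q[q[:,1]<0.19-0.25*(q[:,0]-.6)]
        if len(q)<5: print(nm,len(q));continue
        a=np.cov((q[:,:2]-q[:,:2].mean(0)).T);w,v=np.linalg.eigh(a);d=v[:,1]
        rc=cv2.minAreaRect(q[:,:2].astype(np.float32)*1000)
        print(c,nm,len(q),q.mean(0),'pca',np.degrees(np.arctan2(d[1],d[0])),'rect',np.round(rc[0]),np.round(rc[1]),round(rc[2],1),'zmax',q[:,2].max())
    for t in('cast','isolator_grip','dock'):
        m=cut_out(c,t)
        for r in m[:2]:
            q=pts(f,r['pixels']);print(c,t,round(r['p'],2),len(q),q.min(0),q.max(0))
p=np.vstack(P)
# tall obstacles near dock/cast
for x0 in np.arange(.3,.95,.1):
    print(round(x0,1),[round(float(np.percentile(q[:,2],99)),2) if len(q:=p[(abs(p[:,0]-x0-.05)<.05)&(abs(p[:,1]-y)<.05)&(p[:,2]>-.02)])>5 else None for y in np.arange(.75,-.3,-.1)])
E
```

```text
scene plate 1016 [0.6122 0.2707 0.014 ] pca -161.06612301706875 rect [611. 281.] [274. 238.] 54.5 zmax 0.019704352580060203
scene bar 92 [0.5991 0.2261 0.098 ] pca -166.02608934808663 rect [600. 228.] [57. 16.] 16.7 zmax 0.10406012566466849
scene hous 279 [0.5926 0.2244 0.0618] pca 119.67014738114528 rect [595. 247.] [ 77. 111.] 14.2 zmax 0.06684080915269242
scene cast 1534 [0.5996 0.0855 0.056 ] pca 175.0701127237158 rect [600. 124.] [144. 196.] 87.4 zmax 0.07716417612954518
scene cast 0.64 1657 [ 0.5002  0.0487 -0.0046] [0.7374 0.164  0.0772]
scene isolator_grip 0.78 197 [0.5723 0.2043 0.0592] [0.6283 0.259  0.108 ]
scene dock 0.82 2044 [ 0.51    0.1727 -0.0015] [0.6925 0.376  0.108 ]
side plate 543 [0.6174 0.2588 0.0127] pca -159.54279453177946 rect [599. 269.] [318. 184.] 17.9 zmax 0.019985305418881216
side bar 61 [0.6025 0.2223 0.0972] pca -165.20388225024945 rect [604. 223.] [56. 20.] 13.6 zmax 0.1050062336345059
side hous 159 [0.5965 0.224  0.061 ] pca 112.67512012925418 rect [594. 243.] [ 74. 114.] 19.7 zmax 0.06692635374106559
side cast 1054 [0.6067 0.0795 0.0535] pca 172.24435068105493 rect [604. 121.] [149. 195.] 87.1 zmax 0.07513565740280614
side cast 0.81 1199 [ 0.5043  0.0449 -0.0062] [0.7015 0.1912 0.0751]
side isolator_grip 0.7 158 [0.5765 0.198  0.0603] [0.6301 0.2354 0.105 ]
side dock 0.89 1324 [ 0.5162  0.1695 -0.0026] [0.6963 0.3768 0.105 ]
0.3 [0.01, 0.01, 0.09, 0.09, 0.03, 0.03, 0.02, 0.01, 0.08, 0.09, 0.08]
0.4 [0.03, 0.03, 0.08, 0.09, 0.02, 0.02, 0.02, 0.0, 0.09, 0.1, 0.09]
0.5 [0.01, 0.02, 0.1, 0.01, 0.11, 0.1, 0.06, 0.06, 0.1, 0.1, 0.1]
0.6 [0.03, 0.02, 0.03, 0.03, 0.14, 0.1, 0.07, 0.07, 0.1, 0.1, 0.1]
0.7 [0.05, 0.04, 0.03, 0.03, 0.02, 0.02, 0.08, 0.01, 0.2, 0.2, 0.2]
0.8 [0.17, 0.06, 0.06, 0.01, 0.03, 0.06, 0.16, 0.17, 0.2, 0.2, 0.2]
0.9 [0.64, 0.67, 0.69, 0.71, 0.73, 0.76, 0.78, 0.81, 0.83, 0.86, 0.88]
```

View pics/crop1.png

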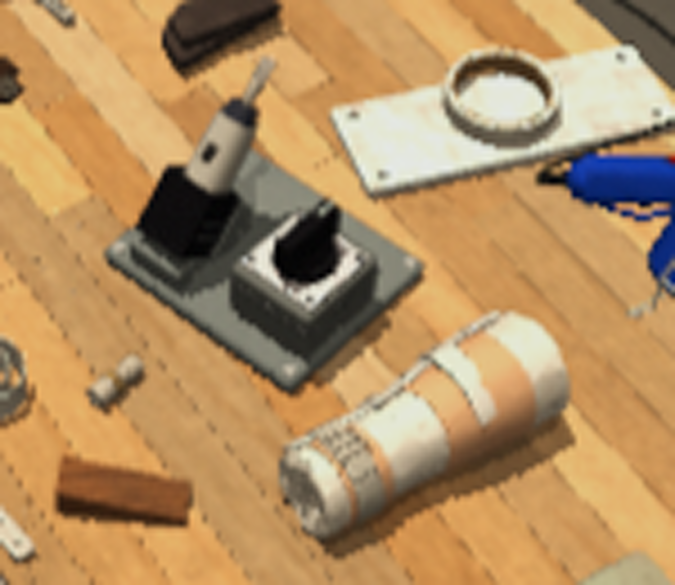

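The crop shows the navy/grey trimmer in the cup at (210,140), and the handle bar at (310,240) lying front to back, so it is on. This confirms the target. I get dock yaw ≈ 15° and the isolator at ≈ (0.601, 0.231).

```bash
cat >> h.py <<'E'
def Rot(s): q=np.array(s['tool_rot']);return R.from_quat([q[1],q[2],q[3],q[0]])
def down(th):
    t=np.radians(th);c,s=np.cos(t),np.sin(t);return R.from_matrix(np.array([[-s,c,0],[c,s,0],[0,0,-1]]).T if False else np.array([[-s,c,0],[c,s,0],[0,0,-1.]]))
def go(p,Rt,s=None):
    s=s or state();R0=Rot(s)
    sh=R0.inv().apply(np.array(p)-s['tool_pos'])/.5;tr=(R0.inv()*Rt).as_rotvec()/1.5
    print('shift',np.round(sh,4),'turn',np.round(tr,4),'deg',np.round(np.degrees(np.linalg.norm(tr)*1.5),1),'t',round(s['time'],2),'q',np.round(s['joint_pos'],2))
E
python3 -c "
from h import *
go([.59,.225,.24],down(-75))"
```

```text
shift [-0.9969 -0.4746 -0.0174] turn [ 0.    -0.     1.722] deg 148.0 t 1.7 q [ 1.16  0.05  1.61 -0.    1.48 -0.12]
```

Call:
jog_arm(motion="100 -0.2 -0.095 -0.02 0 0 0.12; 100 -0.4 -0.19 -0.02 0 0 0.24; 100 -0.6 -0.285 -0.02 0 0 0.36; 100 -0.8 -0.38 -0.02 0 0 0.48; 100 -0.99 -0.47 -0.02 0 0 0.6")

```text
time: 2.33
tool_pos: [0.4146, 0.3856, 0.2405]
tool_rot: [0.0, 0.566, 0.825, 0.0]
contact_force: [0.7, -0.2, 0.1]
gripper_width: 0.999
grasp_force: 0.0
```

```bash
python3 -c "
from h import *
go([.59,.225,.24],down(-75))"
```

```text
shift [-0.426   0.2117  0.0011] turn [ 3.0000e-04 -6.0000e-04  1.1182e+00] deg 96.1 t 2.33 q [ 0.62 -0.09  1.74  0.    1.49  0.25]
```

Call:
jog_arm(motion="100 -0.11 0.05 0 0 0 0.12; 100 -0.22 0.1 0 0 0 0.24; 100 -0.33 0.16 0 0 0 0.36; 100 -0.42 0.21 0 0 0 0.48; 100 -0.426 0.212 0 0 0 0.6")

```text
time: 2.95
tool_pos: [0.5921, 0.2247, 0.2399]
tool_rot: [0.0, 0.869, 0.494, -0.0]
contact_force: [-0.6, 0.0, 0.2]
gripper_width: 1.001
grasp_force: 0.0
```

```bash
python3 -c "
from h import *
go([.59,.225,.24],down(-75))"
```

```text
shift [-0.0017 -0.0038 -0.0002] turn [3.000e-04 2.000e-04 5.151e-01] deg 44.3 t 2.95 q [ 0.25  0.07  1.58 -0.    1.49  0.78]
```

Call:
jog_arm(motion="60 0 0 0 0 0 0.12; 60 0 0 0 0 0 0.24; 60 0 0 0 0 0 0.36; 60 0 0 0 0 0 0.48; 60 0 0 0 0 0 0.515")

```text
time: 3.58
tool_pos: [0.5898, 0.2275, 0.2402]
tool_rot: [0.0, 0.991, 0.135, -0.0]
contact_force: [-0.0, -0.5, 0.5]
gripper_width: 0.601
grasp_force: 0.0
```

```bash
python3 - <<'E'
from h import *
np.set_printoptions(precision=4,suppress=True)
f=grab_frame('wrist');save(f,'w1.png')
for t in('isolator_grip','cup_mouth','trimmer_body','blade_tip','cast','dock'):
    print(t,[(round(r['p'],2),np.round(r['at'],3).tolist()) for r in place_of('wrist',t)][:2])
p=pts(f)
for nm,ctr,r,z0,z1 in(('bar',(.601,.2335),.045,.092,.108),):
    q=p[(np.hypot(p[:,0]-ctr[0],p[:,1]-ctr[1])<r)&(p[:,2]>z0)&(p[:,2]<z1)]
    print(nm,len(q),q.mean(0),q[:,2].max(),cv2.minAreaRect(q[:,:2].astype(np.float32)*1000))
go([.6,.23,.076],down(-75))
E
```

```text
isolator_grip [(0.91, [0.602, 0.227, 0.091]), (0.56, [0.414, 0.16, 0.001])]
cup_mouth [(0.67, [0.64, 0.335, 0.144]), (0.63, [0.577, 0.32, 0.071])]
trimmer_body [(0.87, [0.593, 0.324, 0.093]), (0.36, [0.415, 0.161, 0.001])]
blade_tip [(0.88, [0.639, 0.336, 0.144]), (0.38, [0.578, 0.32, 0.073])]
cast [(0.72, [0.598, 0.088, -0.002])]
dock [(0.96, [0.594, 0.322, 0.002])]
bar 929 [0.6025 0.2295 0.1002] 0.10265960360199644 ((600.6720581054688, 228.76670837402344), (55.93490982055664, 13.687933921813965), 15.181137084960938)
shift [0.021  0.0008 0.3284] turn [-0.      0.      0.0073] deg 0.6 t 3.92 q [0.25 0.06 1.59 0.   1.49 1.55]
```

View pics/w1.png

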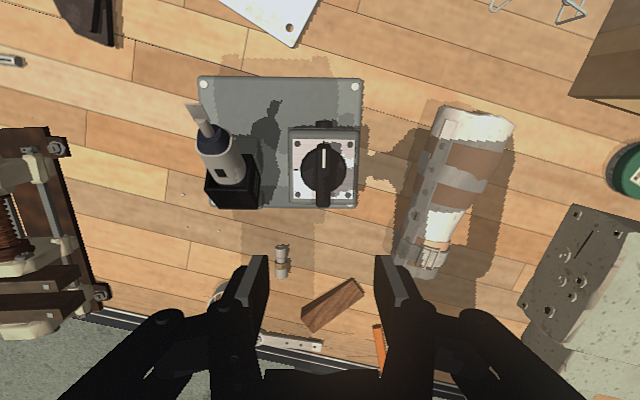

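Wrist view: the bar is upright on the housing at (323,172) with its white line at the back, and the trimmer is at (222,155). Bar centre is (0.6007, 0.2288), yaw 15.2°, 56×14 mm, top at 0.100, which matches the given sizes. Descending.

Call:
jog_arm(motion="60 0.022 0.003 0.08 0 0 0.007; 60 0.022 0.003 0.16 0 0 0.007; 60 0.022 0.003 0.24 0 0 0.007; 60 0.022 0.003 0.3 0 0 0.007; 60 0.022 0.003 0.326 0 0 0.007")

```text
time: 4.55
tool_pos: [0.5995, 0.2287, 0.0747]
tool_rot: [0.0, 0.991, 0.131, -0.002]
contact_force: [-0.1, 0.1, -0.6]
gripper_width: 0.602
grasp_force: 0.0
```

Call:
jog_arm(motion="0 0 0 0 0 0 0; 0 0 0 0 0 0 0; 0 0 0 0 0 0 0; 0 0 0 0 0 0 0; 0 0 0 0 0 0 0")

```text
time: 5.18
tool_pos: [0.6021, 0.2292, 0.0794]
tool_rot: [-0.0, 0.991, 0.13, 0.002]
contact_force: [-1.8, -1.4, 5.5]
gripper_width: 0.144
grasp_force: 61.4
```

```bash
python3 -c "
from h import *
s=state();print(s['tool_pos'],s['contact_force'],s['ft_torque'],s['grasp_force'],s['gripper_width'])
go([.6007,.2288,.077],down(15.2))"
```

```text
[0.60214875 0.22920575 0.07940056] [-1.79589121 -1.38477481  5.54353003] [-0.17483211  0.12047598 -0.02339322] 61.422568559646606 0.14415761105852468
shift [-0.003   0.      0.0048] turn [ 0.0019 -0.0015 -1.0496] deg 90.2 t 5.17 q [ 0.25  0.23  1.68 -0.    1.23  1.56]
```

Call:
jog_arm(motion="0 0 0 0 0 0 -0.11; 0 0 0 0 0 0 -0.22; 0 0 0 0 0 0 -0.33; 0 0 0 0 0 0 -0.44; 0 0 0 0 0 0 -0.55")

```text
time: 5.8
tool_pos: [0.6013, 0.2302, 0.0794]
tool_rot: [-0.001, 0.855, 0.519, 0.001]
contact_force: [-3.3, 1.9, 8.3]
gripper_width: 0.148
grasp_force: 61.7
```

Call:
jog_arm(motion="0 0 0 0 0 0 -0.11; 0 0 0 0 0 0 -0.22; 0 0 0 0 0 0 -0.33; 0 0 0 0 0 0 -0.44; 0 0 0 0 0 0 -0.49")

```text
time: 6.42
tool_pos: [0.6002, 0.2303, 0.0794]
tool_rot: [-0.001, 0.612, 0.791, 0.0]
contact_force: [-6.7, 1.2, 9.4]
gripper_width: 0.151
grasp_force: 62.1
```

Call:
jog_arm(motion="0 0 0 0 0 0 0; 60 0 0 0 0 0 0; 60 0 0 0 0 0 0; 60 0 0 0 0 0 0; 60 0 0 0 0 0 0")

```text
time: 7.05
tool_pos: [0.6007, 0.2289, 0.0769]
tool_rot: [-0.0, 0.613, 0.79, -0.0]
contact_force: [0.4, -0.4, 0.0]
gripper_width: 0.596
grasp_force: 0.0
```

```bash
python3 -c "
from h import *
s=state();print(s['tool_pos'],s['contact_force'],s['ft_torque'],s['grasp_force'],s['gripper_width'])
go([.6007,.2288,.077],down(15.2))"
```

```text
[0.60070992 0.22893678 0.07689509] [ 0.38986795 -0.42630241  0.01278224] [ 0.00535458 -0.02725716 -0.03427921] 0.0 0.5960394852180344
shift [-0.0003 -0.0001 -0.0002] turn [-0.0002 -0.     -0.0097] deg 0.8 t 7.05 q [ 0.25  0.23  1.69  0.    1.23 -0.  ]
```

Call:
jog_arm(motion="60 0 0 -0.06 0 0 0; 60 0 0 -0.16 0 0 -0.1; 60 0 0 -0.26 0 0 -0.2; 60 0 0 -0.32 0 0 -0.3; 60 0 0 -0.32 0 0 -0.42")

```text
time: 7.68
tool_pos: [0.6027, 0.2295, 0.242]
tool_rot: [0.003, 0.335, 0.942, 0.002]
contact_force: [-0.6, -0.1, -0.1]
gripper_width: 0.6
grasp_force: 0.0
```

```bash
cat >> h.py <<'E'
psi=np.radians(15.2);dx=np.array([np.cos(psi),np.sin(psi),0]);dy=np.array([-dx[1],dx[0],0]);uz=np.array([0,0,1.])
gz=.766*dx-.643*uz;GR=R.from_matrix(np.c_[np.cross(dy,gz),dy,gz]);ax=.643*dx+.766*uz
GP=np.array([.5915,.3228,.0895])+.003*ax+.019*gz   # TCP at grasp
E
python3 - <<'E'
from h import *
np.set_printoptions(precision=4,suppress=True)
f=grab_frame('wrist');save(f,'w2.png')
p=pts(f)
q=p[(np.hypot(p[:,0]-.601,p[:,1]-.2288)<.045)&(p[:,2]>.092)&(p[:,2]<.108)]
print(len(q),cv2.minAreaRect(q[:,:2].astype(np.float32)*1000))
for t in('isolator_grip','trimmer_body','blade_tip'):
    print(t,[(round(r['p'],2),np.round(r['at'],3).tolist()) for r in place_of('wrist',t)][:2])
go(GP-.1*gz,GR); print(GP-.1*gz)
E
```

```text
927 ((600.85302734375, 229.59994506835938), (14.370723724365234, 55.844581604003906), 14.923168182373047)
isolator_grip [(0.58, [0.602, 0.229, 0.093])]
trimmer_body [(0.63, [0.589, 0.322, 0.093])]
blade_tip [(0.58, [0.64, 0.338, 0.147])]
shift [0.2028 0.0348 0.1852] turn [-0.2784 -0.5361 -0.5964] deg 73.0 t 7.88 q [ 0.25  0.09  1.56  0.    1.49 -0.63]
[0.5335 0.307  0.1439]
```

View pics/w2.png

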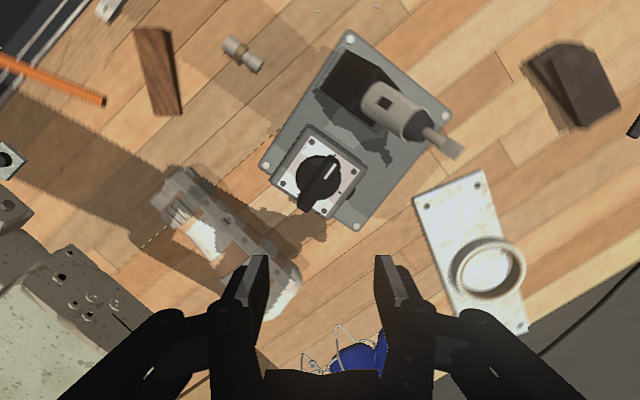

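Wrist view: the bar now lies across the dock at (320,183), with the white line at the trimmer end, so it is off. The trimmer is still seated at (405,112). Moving to the pre-grasp pose.

Call:
jog_arm(motion="60 0.11 -0.016 0 -0.03 -0.06 -0.06; 60 0.2 -0.03 0 -0.06 -0.12 -0.13; 60 0.23 -0.033 0 -0.1 -0.2 -0.22; 60 0.23 -0.033 0 -0.14 -0.27 -0.3; 60 0.23 -0.033 0 -0.18 -0.34 -0.38")

```text
time: 8.5
tool_pos: [0.5008, 0.29, 0.2365]
tool_rot: [0.279, 0.048, 0.958, 0.04]
contact_force: [-0.8, -0.3, -0.2]
gripper_width: 0.6
grasp_force: 0.0
```

```bash
python3 -c "
from h import *
go(GP-.1*gz,GR);print(state()['tool_pos'])"
```

```text
shift [0.0474 0.0192 0.1926] turn [-0.0956 -0.1924 -0.2144] deg 26.1 t 8.5 q [ 0.5  -0.37  2.06 -0.27  0.94 -0.87]
[0.50079432 0.28996542 0.23645053]
```

Call:
jog_arm(motion="60 0 0 0 -0.05 -0.1 -0.11; 60 0.01 0 0.04 -0.096 -0.192 -0.214; 60 0.03 0.01 0.1 -0.096 -0.192 -0.214; 60 0.047 0.019 0.16 -0.096 -0.192 -0.214; 60 0.047 0.019 0.193 -0.096 -0.192 -0.214")

```text
time: 9.12
tool_pos: [0.5328, 0.3057, 0.1404]
tool_rot: [0.415, -0.118, 0.9, 0.056]
contact_force: [1.1, -0.3, -0.1]
gripper_width: 0.601
grasp_force: 0.0
```

Call:
jog_arm(motion="60 0 0 0 0 0 0; 60 0 0 0 0 0 0; 60 0 0 0 0 0 0; 60 0 0 0 0 0 0; 60 0 0 0 0 0 0")

```text
time: 9.75
tool_pos: [0.5344, 0.3065, 0.1451]
tool_rot: [0.418, -0.118, 0.899, 0.056]
contact_force: [0.0, 0.6, -0.7]
gripper_width: 0.591
grasp_force: 0.0
```

```bash
python3 - <<'E'
from h import *
np.set_printoptions(precision=4,suppress=True)
f=grab_frame('wrist');save(f,'w3.png')
for t in('trimmer_body','blade_tip','cup_mouth'):
    print(t,[(round(r['p'],2),np.round(r['at'],4).tolist()) for r in place_of('wrist',t)][:2])
m=cut_out('wrist','trimmer')
p=pts(f,m[0]['pixels']); o=np.array([.5908,.3225,0])
d=p-o; q=np.c_[d@dy,d@ax,d@gz]*1000
print(m[0]['p'],len(q))
for a in range(55,110,8):
    k=q[abs(q[:,1]-a)<4]; 
    if len(k)>5: print(a,np.percentile(k[:,0],[2,98]),k[:,2].min())
print('expected axis: dy 0, gz',(np.array([0,0,.0893])@gz)*1000)
go(GP,GR)
E
```

```text
trimmer_body [(0.93, [0.5908, 0.3206, 0.0918])]
blade_tip [(0.75, [0.6391, 0.3373, 0.142])]
cup_mouth [(0.96, [0.5777, 0.3195, 0.0754])]
0.77 3402
55 [-14.4904  14.998 ] -73.19070506118041
63 [-14.2353  15.2218] -73.86539405324494
71 [-14.2349  15.1837] -74.31521298203573
79 [-14.2814  14.9482] -72.11751146649073
87 [-13.7981  14.7748] -71.89970831163195
95 [-13.9423  14.1929] -71.77848489271653
103 [-10.1605  10.6003] -68.71381147489996
expected axis: dy 0, gz -57.419900000000005
shift [0.0011 0.0019 0.1999] turn [-0.0009 -0.002  -0.0022] deg 0.3 t 10.0 q [ 0.47 -0.29  2.25 -0.47  0.35 -0.99]
```

View pics/w3.png

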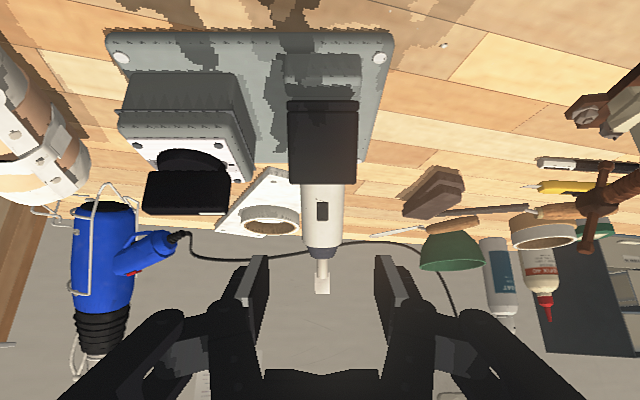

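Wrist view: the trimmer stands centred between the fingers at (322,215) and the cup at (322,140), with lateral offset under 0.5 mm. Advancing and gripping.

Call:
jog_arm(motion="60 0.001 0.002 0.05 0 0 0; 60 0.001 0.002 0.1 0 0 0; 60 0.001 0.002 0.15 0 0 0; 60 0.001 0.002 0.19 0 0 0; 60 0.001 0.002 0.2 0 0 0")

```text
time: 10.62
tool_pos: [0.6076, 0.327, 0.0783]
tool_rot: [0.417, -0.118, 0.9, 0.055]
contact_force: [-0.2, -0.9, 0.4]
gripper_width: 0.6
grasp_force: 0.0
```

```bash
python3 -c "
from h import *
s=state();print(s['tool_pos'],s['contact_force'],s['gripper_width']);go(GP,GR)"
```

```text
[0.60764353 0.32696421 0.07827129] [-0.17178402 -0.86349199  0.35361567] 0.5997005259364094
shift [-0.0018  0.0004 -0.002 ] turn [-0.0012 -0.0032 -0.0021] deg 0.3 t 10.62 q [ 0.44  0.03  2.1  -0.74  0.2  -0.73]
```

Call:
jog_arm(motion="20 0 0 0 0 0 0; 0 0 0 0 0 0 0; 0 0 0 0 0 0 0; 0 0 0 0 0 0 0; 0 0 0 0 0 0 0")

```text
time: 11.25
tool_pos: [0.6073, 0.3271, 0.0797]
tool_rot: [0.417, -0.118, 0.899, 0.056]
contact_force: [-3.0, -0.9, 1.3]
gripper_width: 0.351
grasp_force: 59.8
```

Call:
jog_arm(motion="0 -0.01 0 0 0 0 0; 0 -0.03 0 0 0 0 0; 0 -0.05 0 0 0 0 0; 0 -0.07 0 0 0 0 0; 0 -0.09 0 0 0 0 0")

```text
time: 11.88
tool_pos: [0.635, 0.3343, 0.1128]
tool_rot: [0.416, -0.118, 0.9, 0.055]
contact_force: [-1.1, 0.3, -2.6]
gripper_width: 0.351
grasp_force: 59.2
```

```bash
python3 -c "
from h import *
s=state();print(s['tool_pos'],s['contact_force'],s['ft_torque'],s['gripper_width']);go(GP+.08*ax,GR)"
```

```text
[0.63501332 0.33433761 0.11281824] [-1.1353827   0.25612373 -2.62902663] [-0.20702817  0.73212604 -0.04428978] 0.3512669069268697
shift [-0.0724  0.0008 -0.0014] turn [-0.0012 -0.0038 -0.0021] deg 0.4 t 11.88 q [ 0.43  0.03  2.03 -0.53  0.26 -0.95]
```

Gripped at 30 mm opening and drawing out cleanly. I'll continue along the axis, then lift.

Call:
jog_arm(motion="0 -0.025 0 0 0 0 0; 0 -0.05 0 0 0 0 0; 0 -0.08 0 0 0 0 0; 0 -0.11 0 0 0 0 0; 0 -0.12 0 0 0 0 0")

```text
time: 12.5
tool_pos: [0.6739, 0.3449, 0.161]
tool_rot: [0.418, -0.118, 0.899, 0.056]
contact_force: [-0.7, -0.4, -3.8]
gripper_width: 0.35
grasp_force: 59.3
```

```bash
python3 - <<'E'
from h import *
np.set_printoptions(precision=4,suppress=True)
s=state();print(s['tool_pos'],s['contact_force'],s['gripper_width'])
# cast pose from the side and scene cameras: extent and axis
for c in('scene','side'):
    f=grab_frame(c);m=cut_out(c,'cast')[0]['pixels'].astype(np.uint8);m=cv2.erode(m,np.ones((3,3)))>0
    p=pts(f,m);p=p[(p[:,2]>.03)]
    # ridge line: per x-slice the y of top points
    X=[];Y=[];Z=[]
    for x in np.arange(.51,.7,.01):
        k=p[abs(p[:,0]-x)<.005]
        if len(k)<8: continue
        t=k[k[:,2]>k[:,2].max()-.004]; X.append(x);Y.append(t[:,1].mean());Z.append(k[:,2].max())
    b=np.polyfit(X,Y,1);print(c,'x',p[:,0].min(),p[:,0].max(),'y',p[:,1].min(),p[:,1].max(),'ridge slope deg',np.degrees(np.arctan(b[0])),'y at .6',np.polyval(b,.6),np.round(Z,3))
    print([(round(r['p'],2),np.round(r['at'],4).tolist()) for r in place_of(c,'cast')][:2])
cy=np.radians(0)
go([.53,.2,.24],down(90))
E
```

```text
[0.6739 0.3449 0.161 ] [-0.7218 -0.3871 -3.7692] 0.34965095252380635
scene x 0.5016390679964341 0.6937872049284801 y 0.050060279740150315 0.11916338612965643 ridge slope deg -0.3570852817313426 y at .6 0.08750004496788984 [0.062 0.065 0.067 0.065 0.065 0.06  0.062 0.064 0.065 0.067 0.068 0.075
 0.076 0.074 0.075 0.077 0.077 0.076 0.075]
[(0.21, [0.4134, 0.1647, -0.0041])]
side x 0.5077820595221231 0.691463530192584 y 0.04508250916882517 0.11961716384400378 ridge slope deg 0.007542131521253975 y at .6 0.08282347383595566 [0.059 0.066 0.065 0.064 0.066 0.057 0.059 0.058 0.061 0.066 0.069 0.072
 0.071 0.071 0.072 0.075 0.073 0.077 0.073]
[(0.95, [0.5988, 0.0881, -0.0006]), (0.68, [0.3821, 0.2889, -0.0052])]
shift [ 0.1016 -0.2048 -0.3722] turn [0.0767 0.5749 0.1632] deg 51.8 t 12.8 q [ 0.42  0.04  1.93 -0.37  0.33 -1.12]
```

```bash
python3 -c "
from h import *
go([.61,.32,.27],GR)"
```

```text
shift [-0.0841 -0.0144 -0.2455] turn [-0.001  -0.0033 -0.0021] deg 0.3 t 12.8 q [ 0.42  0.04  1.93 -0.37  0.33 -1.12]
```

Call:
jog_arm(motion="0 -0.04 0 -0.03 0 0 0; 0 -0.06 0 -0.09 0 0 0; 0 -0.08 -0.01 -0.16 0 0 0; 0 -0.084 -0.014 -0.22 0 0 0; 0 -0.084 -0.014 -0.245 0 0 0")

```text
time: 13.42
tool_pos: [0.6101, 0.3203, 0.2725]
tool_rot: [0.418, -0.118, 0.899, 0.056]
contact_force: [0.1, 0.2, -3.1]
gripper_width: 0.351
grasp_force: 60.1
```

```bash
python3 -c "
from h import *
print(state()['tool_pos']);go([.50,.20,.27],down(90))"
```

```text
[0.61009282 0.3203334  0.27248763]
shift [ 0.1806 -0.1754 -0.2075] turn [0.0775 0.5774 0.163 ] deg 52.0 t 13.43 q [ 0.43 -0.26  2.   -0.24  0.55 -1.26]
```

Call:
jog_arm(motion="0 0.036 -0.035 -0.04 0.015 0.115 0.033; 0 0.072 -0.07 -0.083 0.031 0.231 0.065; 0 0.108 -0.105 -0.124 0.046 0.346 0.098; 0 0.144 -0.14 -0.166 0.062 0.462 0.13; 0 0.18 -0.175 -0.207 0.078 0.577 0.163")

```text
time: 14.05
tool_pos: [0.5006, 0.1998, 0.2689]
tool_rot: [-0.003, 0.001, 1.0, -0.001]
contact_force: [0.2, -0.8, -4.7]
gripper_width: 0.356
grasp_force: 60.0
```

```bash
python3 - <<'E'
from h import *
np.set_printoptions(precision=4,suppress=True)
s=state();print(s['tool_pos'],Rot(s).as_matrix())
f=grab_frame('wrist');save(f,'w4.png')
for t in('blade_tip','trimmer_body','cast'):
    print(t,[(round(r['p'],2),np.round(r['at'],4).tolist()) for r in place_of('wrist',t)][:2])
p=pts(f);q=p[(p[:,2]>.025)&(p[:,2]<.09)&(p[:,1]<.15)&(p[:,1]>0)&(p[:,0]>.48)&(p[:,0]<.73)]
print(len(q),cv2.minAreaRect(q[:,:2].astype(np.float32)*1000))
X=[];M=[]
for x in np.arange(.5,.71,.01):
    k=q[abs(q[:,0]-x)<.005]
    if len(k)>10: X.append(x);M.append(k[:,1].min()/2+k[:,1].max()/2);print(round(x,2),k[:,1].min(),k[:,1].max(),k[:,2].max())
b=np.polyfit(X,M,1);print(np.degrees(np.arctan(b[0])),np.polyval(b,.6))
E
```

```text
[0.5006 0.1998 0.2689] [[-1.      0.0018 -0.0051]
 [ 0.0018  1.     -0.0023]
 [ 0.0051 -0.0023 -1.    ]]
blade_tip []
trimmer_body []
cast [(0.9, [0.5998, 0.088, -0.0036])]
6522 ((588.5206909179688, 92.1007080078125), (175.95513916015625, 74.39029693603516), 0.2214314341545105)
0.5 0.060084044045781604 0.11807976497225453 0.05682312416637142
0.51 0.059042389214486346 0.11941874670171666 0.05971427332416801
0.52 0.05940935131113245 0.1208459527001874 0.06556546305180055
0.53 0.0580441230069976 0.12097643352598886 0.06476428152753572
0.54 0.05862840347675635 0.12116186689263786 0.06533406369114508
0.55 0.06330953262460462 0.11906337929819817 0.06476861619971691
0.56 0.06259004786316183 0.11879579927306096 0.05860216840114235
0.57 0.06460805103967956 0.122960954783217 0.05899477060581931
0.58 0.06422955327752511 0.12279124990878353 0.06018861053606761
0.59 0.06310388596844871 0.12041352869108053 0.062462100852896996
0.6 0.05877807055861775 0.12220510072448904 0.06486497803111607
0.61 0.05783754188248952 0.12400241898592343 0.06821727866913768
0.62 0.058836433593563914 0.12764500489458827 0.07185255291579984
0.63 0.055070082135617565 0.12944298895924855 0.07242900314885159
0.64 0.055535207876388826 0.11588973614887518 0.0732830060974935
0.65 0.0557860317577763 0.11243298931337041 0.07543374649746104
0.66 0.05516872307780163 0.10236957637772945 0.07536905587268994
0.67 0.05767297628699722 0.09776758683923742 0.0746445963176875
-2.629048296498777 0.0883111646349647
```

View pics/w4.png

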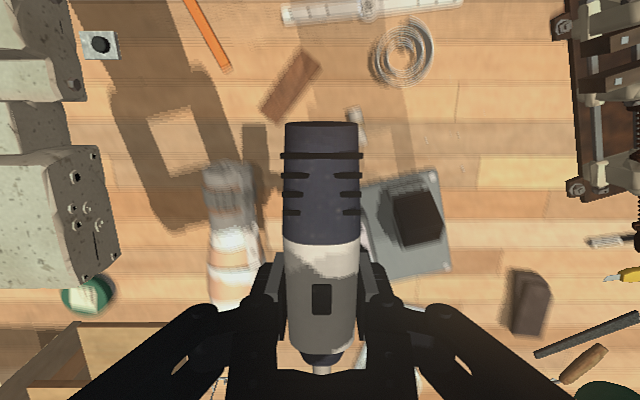

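Wrist view: the trimmer is held level between the fingers with its tail at (320,130) and tip at (320,370). The cast is at (235,230). Cast yaw ≈ 0° and its middle is ≈ (0.600, 0.088).

Call:
jog_arm(motion="0 -0.02 -0.1 0 0 0 0; 0 -0.04 -0.2 0 0 0 0; 0 -0.054 -0.224 0.1 0 0 0; 0 -0.054 -0.224 0.2 0 0 0; 0 -0.054 -0.224 0.28 0 0 0")

```text
time: 14.88
tool_pos: [0.5268, 0.0887, 0.1262]
tool_rot: [-0.0, -0.0, 1.0, -0.001]
contact_force: [-0.6, 0.4, -2.2]
gripper_width: 0.35
grasp_force: 60.5
```

Call:
jog_arm(motion="0 0 0 0 0 0 0; 0 0 0 0.01 0 0 0; 0 0 0 0.02 0 0 0; 0 0 0 0.026 0 0 0; 0 0 0 0.026 0 0 0")

```text
time: 15.5
tool_pos: [0.5278, 0.0881, 0.1163]
tool_rot: [-0.0, 0.0, 1.0, -0.001]
contact_force: [0.4, -0.3, -3.5]
gripper_width: 0.349
grasp_force: 60.5
```

```bash
python3 - <<'E'
from h import *
np.set_printoptions(precision=4,suppress=True)
s=state();print(s['tool_pos'],np.abs(s['joint_vel']).max());go([.5275,.088,.116],down(90))
for c in('scene','side'):
    f=grab_frame(c)
    for t in('blade_tip','trimmer_body','cast','isolator_grip','cup_mouth'):
        print(c,t,[(round(r['p'],2),np.round(r['at'],4).tolist()) for r in place_of(c,t)][:2])
    p=pts(f);q=p[(p[:,2]>.112)&(p[:,2]<.16)&(abs(p[:,1]-.088)<.02)&(p[:,0]>.548)&(p[:,0]<.63)]
    if len(q): print('blade/front',len(q),q.min(0),q.max(0),q[q[:,0]>.585].mean(0))
    # cast mid-line
    k=p[(p[:,2]>.03)&(p[:,2]<.085)&(p[:,1]<.14)&(p[:,1]>0.03)&(p[:,0]>.48)&(p[:,0]<.72)]
    print(k[:,0].min(),k[:,0].max())
    if c=='side': cv2.imwrite('pics/final.png',cv2.resize(f['color'][130:290,250:450,::-1],None,fx=3.5,fy=3.5,interpolation=cv2.INTER_CUBIC))
E
```

```text
[0.5278 0.0881 0.1163] 0.0011442994296047015
shift [ 0.0007 -0.0003  0.0006] turn [-0.001  -0.0004 -0.0002] deg 0.1 t 15.5 q [ 0.03 -0.06  1.92 -0.    1.28 -1.54]
scene blade_tip [(0.9, [0.6001, 0.0901, 0.1369]), (0.68, [0.4175, 0.6455, 0.0106])]
scene trimmer_body [(0.79, [0.5227, 0.0878, 0.1376]), (0.51, [0.4509, 0.7131, 0.0174])]
scene cast [(0.86, [0.5995, 0.0893, -0.0015])]
scene isolator_grip []
scene cup_mouth [(0.91, [0.5756, 0.3183, 0.072])]
blade/front 25 [0.58   0.0824 0.1323] [0.599  0.0946 0.1412] [0.5931 0.0885 0.1354]
0.5018536513019847 0.6958663715318605
side blade_tip [(0.68, [0.601, 0.0878, 0.1325]), (0.66, [0.5997, 0.0866, -0.0015])]
side trimmer_body []
side cast [(0.71, [0.5997, 0.0874, -0.0018])]
side isolator_grip [(0.72, [0.5986, 0.2335, 0.0956])]
side cup_mouth [(0.7, [0.5724, 0.3189, 0.0733])]
blade/front 63 [0.5506 0.0709 0.1259] [0.5994 0.0944 0.1469] [0.5928 0.0857 0.1332]
0.5051245922339908 0.6983593779192003
```

View pics/final.png

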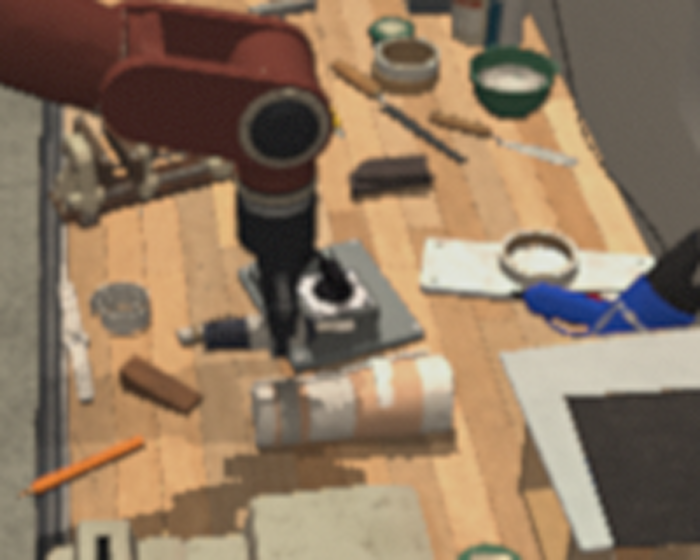

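Side view: the trimmer is level above the cast, with its tail at (190,335), and the cast is untouched at (355,400). The blade tip measures (0.600, 0.088, 0.135), about 6 cm above the middle of the cast. The arm is still.

```bash
python3 -c "
from plant import job_done
print(job_done())"
```

```text
the job is handed in; nothing more can be done
None
```

The dock was switched off first, and then the trimmer was drawn out; I handed the job in with it held level and still, in line with the cast, its blade tip about 6 cm above the middle.

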